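Line up the topping crocks on the breakfast counter

TASK

Pick up the wooden bar by its upright handle and, with its long straight edge, push the three small lidded crocks along the counter onto the dark mat, so that they stand in one straight row along the mat's long middle line. Push them only with the bar: neither lift nor tip them nor touch them with the gripper. Then set the bar down flat on its base on the counter and let go; leave the tall jar, the bowl and the spatula where they are.

Things in the scene. Friction and masses are not known exactly. Their poses are not given: they have to be found in the camera images.
- bar: Light wood bar on the robot's right, 0.33 kg: a straight beam 340 mm long (its x, roughly world x), 40 wide (y), 30 high; on its middle an upright handle plate 60 long (x), 22 thick (y), from 30 to 127 mm above the underside. Grip it across the 22 mm, above 85 mm, so the fingers pass over the crocks. Either long side (20 mm from the middle) is a pushing edge. Origin: centre of the underside.
- mat: Dark rubber mat fixed on the counter, 400 mm long (its x, roughly world x), 90 mm wide (its y, roughly world y), 1 mm thick: things slide onto it and stand on it as on the counter, at z = 0. Origin: its centre. In the finished row the crocks' centres lie on its long middle line, y = 0 of the mat.
- crock_near: White ceramic pot, flat white lid, small steel knob; 64 mm across, 48 mm high (63 with knob), about 0.22 kg. Starts on the counter, its centre 55 to 150 mm to the -y side of the mat's middle line, clear of the bar, which stands farther to that side. Origin: centre of its underside. The one nearest the robot along the mat's x, about 95 mm to the -x side of the mat's centre.
- crock_middle: White ceramic pot, flat white lid, small steel knob; 64 mm across, 48 mm high (63 with knob), about 0.22 kg. Starts on the counter, its centre 55 to 150 mm to the -y side of the mat's middle line, clear of the bar, which stands farther to that side. Origin: centre of its underside. The middle one, about level with the mat's centre along its x.
- crock_far: White ceramic pot, flat white lid, small steel knob; 64 mm across, 48 mm high (63 with knob), about 0.22 kg. Starts on the counter, its centre 55 to 150 mm to the -y side of the mat's middle line, clear of the bar, which stands farther to that side. Origin: centre of its underside. The one farthest from the robot, about 95 mm to the +x side of the mat's centre.
- tall_jar: Bystander, on the left beyond the mat: white ceramic jar with lid, 80 mm across, 125 mm high. Origin: centre of its underside. Leave alone.
- bowl: Bystander, on the left beyond the mat: open white ceramic bowl, 120 mm across, 55 mm high. Origin: centre of its underside. Leave alone.
- spatula: Bystander: serving spatula, white handle, steel blade, 260 mm long lying along world x to the right of the bar. Origin: the blade end of its handle, on the underside, about its middle. Leave alone.
Mind the look-alikes: they are no part of the job. Leave any orange look-alike of the crock_middle alone. What is shaped like the crock_near but pink is not meant.

How it is judged (in metres and radians):
On the way, in this order (a step that is already met when the one before it is completed fails the run):
1. the bar is held by the fingers and carried at least 40 mm (contact force between the fingers and bar above 2 N and distance of bar from where it was at the start of the episode above 0.04 m), for 0.2 s.
2. with the bar held, all three crocks stand on the mat's middle line, within 13 mm (contact force between the fingers and bar above 2 N and y of crock_near in the frame of mat between -0.013 and 0.013 m and x of crock_near in the frame of mat between -0.165 and 0.165 m and y of crock_middle in the frame of mat between -0.013 and 0.013 m and x of crock_middle in the frame of mat between -0.165 and 0.165 m and y of crock_far in the frame of mat between -0.013 and 0.013 m and x of crock_far in the frame of mat between -0.165 and 0.165 m), for 0.1 s.
At the end, for the whole second after the job is handed in: Each crock's centre lies within 13 mm of the mat's long middle line and within 165 mm of its centre along it, upright and at rest; the bar stands on its base on the counter (underside within 8 mm of it, tilted under 6 degrees), at rest and released (y of crock_near in the frame of mat between -0.013 and 0.013 m and x of crock_near in the frame of mat between -0.165 and 0.165 m and y of crock_middle in the frame of mat between -0.013 and 0.013 m and x of crock_middle in the frame of mat between -0.165 and 0.165 m and y of crock_far in the frame of mat between -0.013 and 0.013 m and x of crock_far in the frame of mat between -0.165 and 0.165 m and angle between each of crock_near, crock_middle, crock_far, bar's own z axis and vertical below 0.1 rad and linear speed of each of crock_near, crock_middle, crock_far, bar below 0.02 m/s and height (world z) of bar between -0.008 and 0.008 m); the robot touches nothing.
It fails at once if a crock is touched by the gripper or arm (contact force between any of the fingers, the arm and crock_near above 0.5 N or contact force between any of the fingers, the arm and crock_middle above 0.5 N or contact force between any of the fingers, the arm and crock_far above 0.5 N).
It fails at once if a crock is lifted more than 10 mm or tipped more than 17 degrees (height (world z) of any of crock_near, crock_middle, crock_far above 0.01 m or angle between any of crock_near, crock_middle, crock_far's own z axis and vertical above 0.3 rad).
It fails at once if the tall jar, the bowl or the spatula is moved more than 20 mm (distance of any of tall_jar, bowl, spatula from where it was at the start of the episode above 0.02 m).
It also fails if it takes over 38 s, if anything falls off the work surface, if the arm or the gripper's body presses on something with over 40 N, if the wrist force passes 120 N, or if a joint passes its speed limit or range.

ROBOT

A 6-joint arm with a two-finger parallel gripper is mounted at the origin on the work surface. World frame = base frame: x ahead of the robot, y to its left, z up, the work surface at z = 0. Lengths are in mm, angles in rad, forces in N, time in s.
With the tool pointing down it reaches from about 300 to 775 mm from the base axis. Payload 14.6 kg.
Tool frame: the origin (TCP) lies midway between the tips of the shut fingers; the grasp point (between the pads) lies manip.tcp_to_grasp behind it (manip.tcp_to_grasp is the distance from the TCP to the grasp point, in mm); x points along the fingers, z is the direction in which the jaws open and shut, and the axes are right-handed (so a half turn about x gives the same grasp; the last joint's range is limited). The gripper opens to 94 mm and grips with 3 to 60 N. Pads are 16 mm wide; open, the fingers measure 119 mm over their backs; the gripper's body (75 mm by 177 mm) begins 78 mm behind the grasp point.
Start: joints at [1.215, 0.3, 1.521, -0, 1.321, -0.067], TCP at [156.639, 527.213, 205.446] pointing down, gripper open.
Joint ranges: [-3.03, 3.03], [-0.79, 2.21], [0.23, 2.52], [-1.04, 4.18], [0, 3.07], [-2.55, 2.55]. Speed limits (rad/s): [2.22, 2.22, 2.57, 3.14, 3.14, 3.14].

INTERFACE

Orientations are given as [roll, pitch, yaw] about the fixed x, y, z axes, in that order (R = Rz(yaw) Ry(pitch) Rx(roll)).
In Python, from cell import manip gives the robot as it stands.
- The arm moves only by the shell command python3 -m jog 'ROWS' [FORCE]. ROWS is JSON, a list of rows, each an object of numbers: "grip": the opening, from 0 (shut) to 1 (fully open); "tx", "ty", "tz": the shift along the tool's x, y, z in units of 40 mm (1.0 is 40 mm); "turn": the turn about the tool's x in units of 6 degrees (1.0 is 6 degrees). In form: [{"grip": .., "tx": .., "ty": .., "tz": .., "turn": ..}, ...]. A call has 1 to 12 rows; each row is the pose to reach, as a shift and turn from the pose commanded when the call began, along the tool's axes at that moment; what a row does not reach only later rows make up. A row lasts 1/12 s, in which the tool goes at most 41.7 mm and 7.16 degrees, less where a joint would pass 70% of its speed; a pose out of reach is approached as far as the arm can. A call with a gripper value outside its range is refused whole. The fingers move at their own pace and stop on an object; FORCE is the grip in N (left out, the last holds). Time passes only in rows, so rows that repeat a pose let the fingers close. It gives the time, the measured TCP pose, the force and the opening at its end, in the units of the state.
- manip.read_state(): the state, without advancing time (a new reading comes with each control period).
- manip.camera(name): name is "scene" or "top" or "wrist"; returns a dict with "image" (420x560x3 uint8, red, green, blue), "fx", "fy", "cx", "cy" (pixels), "eye" and "attitude" of the camera in the world. Camera axes: x right, y up, looking along -z (the intrinsics and any distortion apply to the point x, -y, -z); pixel columns grow to the right and rows downward; lengths in mm; the calibration is good to about 2 mm. A picture is of the moment at which its call begins. There is no depth.
- manip.sign_off(): hands the job in, once; it reports no verdict.
The state is a dict: "clock": time; "joints": joint angles; "qd": joint speeds; "effort": joint torques, N m; "eef_pos": TCP position; "eef_rot": TCP orientation; "wrist_force": force on the tool from outside, world axes, zero at the start; "moment": the same for the moment, N m; "finger_gap": finger opening in mm.
Only numpy, scipy, OpenCV 4.12 (cv2) and the standard library are available. Lean on these libraries where they do the work, as an engineer would, in place of code of your own. Each camera call takes 0.05 s, during which the arm holds its last target. There are 200 camera calls.

## Working session

There is one attempt and no reset: what is moved stays moved. The work goes in short steps, Python scripts to look and compute and a shell command to move; the robot and the scene stay as the last step left them, time stands still between calls to the robot, and variables do not carry over. Pictures are saved under pics/ and viewed, about 8 in all and at most 12, crops included, and the job is handed in when it is done.

```bash
mkdir -p pics
cat > h.py <<'E'
import numpy as np, cv2
from scipy.spatial.transform import Rotation as R
from cell import manip
def snap(n,f):
    c=manip.camera(n); cv2.imwrite('pics/'+f,c['image'][:,:,::-1])
    np.save('pics/'+f+'.npy',{k:v for k,v in c.items() if k!='image'},allow_pickle=True); return c
def load(f): return np.load('pics/'+f+'.npy',allow_pickle=True).item()
def rot(a):
    a=np.array(a,float); return a if a.shape==(3,3) else R.from_euler('xyz',a).as_matrix()
def w(c,u,v,z=0):
    d=rot(c['attitude'])@np.array([(u-c['cx'])/c['fx'],-(v-c['cy'])/c['fy'],-1]); e=np.array(c['eye'],float)
    return e+d*(z-e[2])/d[2]
E
python3 - <<'E'
from h import *
for n in('top','scene'):
    c=snap(n,n+'1.png'); print({k:v for k,v in c.items() if k!='image'})
print(manip.read_state(),manip.tcp_to_grasp)
a=cv2.imread('pics/top1.png');cv2.imwrite('pics/top1b.png',cv2.resize(a,(800,600),interpolation=cv2.INTER_CUBIC))
E
```

```text
{'fx': 411.76900444487717, 'fy': 411.76900444487717, 'cx': 280.3087858387216, 'cy': 203.00327404915546, 'eye': array([ 395.39861401,  -56.13874828, 1236.62072771]), 'attitude': array([ 0.18157693,  0.00408502, -1.55236078])}
{'fx': 449.2466713771995, 'fy': 449.2466713771995, 'cx': 282.4499696472801, 'cy': 201.9599486651588, 'eye': array([1300.01189124,  403.126741  ,  762.77165803]), 'attitude': array([ 0.85933381, -0.01259898,  2.16254857])}
{'clock': 0.1, 'joints': array([ 1.21534812e+00,  3.00423912e-01,  1.52154387e+00, -1.31289430e-05,
        1.32069261e+00, -6.65735299e-02]), 'qd': array([-0.00072505, -0.00350221, -0.0013143 ,  0.00062297, -0.0006259 ,
        0.00016477]), 'effort': array([ 4.91677529e-04, -5.32647228e+01, -3.53277218e+01,  7.09792553e-02,
        2.34451942e-02, -7.32578951e-05]), 'eef_pos': array([156.58725392, 526.98292411, 204.92795156]), 'eef_rot': array([ 3.08692874,  1.56972851, -1.91433165]), 'wrist_force': array([-0.32599622, -0.28874417, -0.35378772]), 'moment': array([-0.00222922, -0.03376171, -0.04484407]), 'finger_gap': 94.00225420620944} 18.8
```

View pics/top1b.png

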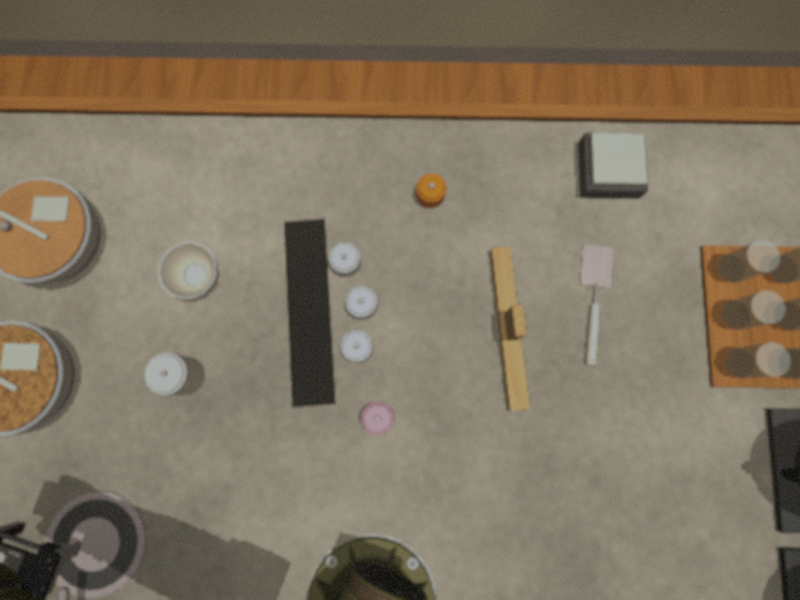

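View pics/scene1.png

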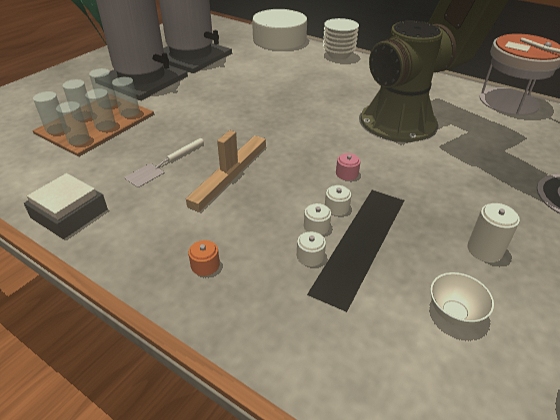

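The first top picture (800x600) shows the crocks at (344,258), (361,302) and (356,346). The mat corners are (285,222), (324,220), (334,403) and (293,406). The bar runs from (501,248) to (518,410), with its handle top at (517,321). 

Candidates for the crocks are those three white ones, the orange one at (431,189), which is a decoy, and the pink one at (377,418), also a decoy. The only light-wood bar is at (509,328); the board on the right is something else. I choose the three whites and this bar, and will check them in one crop.

Run:
```python
import cv2
a=cv2.imread('pics/top1.png')[148:300,190:385];cv2.imwrite('pics/c1.png',cv2.resize(a,None,fx=3.9,fy=3.9,interpolation=cv2.INTER_CUBIC))
```

```text
(no output)
```

View pics/c1.png

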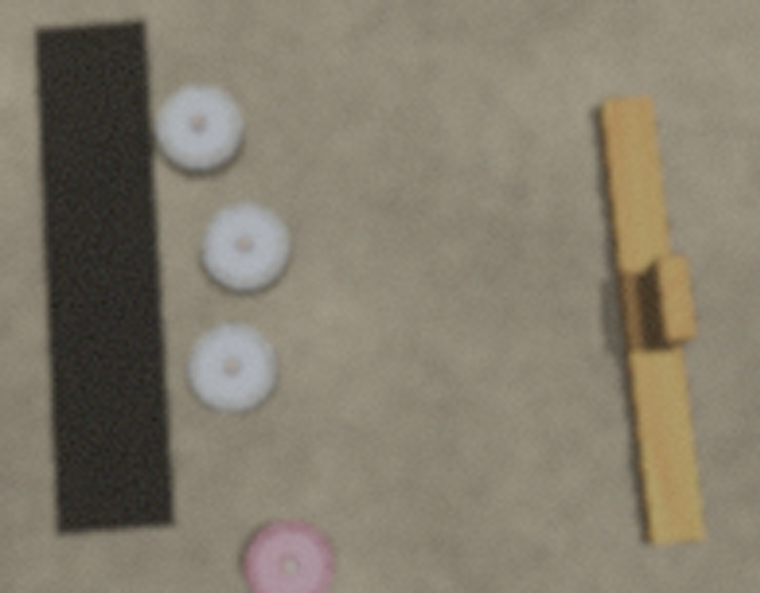

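The crop confirms three white crocks, far (200,128), middle (246,248) and near (232,367), with pink at (290,563). The bar top corners are (602,102), (652,98), (704,540) and (650,543). The handle top runs from (660,258) to (694,338).

Run:
```python
from h import *
c=load('top1.png')
def p(u,v,z): return w(c,(u+.5)/3.9-.5+190,(v+.5)/3.9-.5+148,z)[:2]
m=[p(*q,1) for q in((37,30),(144,22),(173,522),(58,532))]
mc=np.mean(m,0);d=(m[0]+m[1]-m[2]-m[3]);L=np.linalg.norm(d)/2;d/=np.linalg.norm(d);n=np.array([-d[1],d[0]])
print('mat',mc,L,np.degrees(np.arctan2(d[1],d[0])),np.linalg.norm(m[0]-m[1]))
for k,q,z in(('far',(200,128),48),('mid',(246,248),48),('near',(232,367),48),('pink',(290,563),48)):
    P=p(*q,z);print(k,P,(P-mc)@d,(P-mc)@n)
b=[p(*q,30) for q in((602,102),(652,98),(704,540),(650,543))]
bc=np.mean(b,0);e=b[0]+b[1]-b[2]-b[3];print('bar',bc,np.linalg.norm(e)/2,np.degrees(np.arctan2(e[1],e[0])),np.linalg.norm(b[0]-b[1]),(bc-mc)@d,(bc-mc)@n)
h=np.array([p(*q,127) for q in((660,258),(687,255),(694,338),(668,342))]);print('handle',h.mean(0),h)
s=manip.read_state();print(R.from_euler('xyz',s['eef_rot']).as_matrix().round(3))
```

```text
mat [576.44069673 147.56489497] 394.79640268489806 5.497069566132976 85.73676573182061
far [679.4381856   70.82755718] 95.17277247734927 -86.25105857128652
mid [587.65037117  33.01725214] 0.18504889968045402 -115.09467857348936
near [498.29644714  40.65402441] -88.02638189874621 -98.93338202346237
pink [357.30105103  -5.89513443] -232.83252348543422 -131.7618341757847
bar [ 544.61223868 -273.21583747] 335.85553552564625 5.579409694367645 38.880319283717064 -71.99070597072878 -415.79660146365467
handle [ 544.95683097 -273.9092716 ] [[ 572.93897573 -262.38588935]
 [ 575.39663773 -281.2696803 ]
 [ 517.29611368 -285.00487625]
 [ 514.19559674 -266.97664049]]
[[-0.    -0.959  0.285]
 [-0.001  0.285  0.959]
 [-1.     0.    -0.001]]
```

```bash
python3 -m jog '[{"grip":1,"ty":-0.4,"tz":-0.44},{"ty":-1.1,"tz":-1.2,"turn":-0.4},{"ty":-1.8,"tz":-1.96,"turn":-0.8},{"ty":-2.5,"tz":-2.73,"turn":-1.2},{"ty":-3.2,"tz":-3.5,"turn":-1.6},{"ty":-3.9,"tz":-4.26,"turn":-2.0},{"ty":-4.6,"tz":-5.03,"turn":-2.4},{"ty":-5.3,"tz":-5.8,"turn":-2.8},{"ty":-6.0,"tz":-6.56,"turn":-3.2},{"ty":-6.7,"tz":-7.32,"turn":-3.6},{"ty":-7.2,"tz":-7.87,"turn":-3.67},{"ty":-7.5,"tz":-8.2,"turn":-3.67}]'
python3 - <<'E'
from h import *
s=manip.read_state();M=R.from_euler('xyz',s['eef_rot']).as_matrix();print(s['clock'],s['eef_pos'],s['joints'].round(2))
t=np.array([544.8,-273.6,205.]);print(M.T@(t-s['eef_pos'])/40,np.degrees(np.arctan2(M[1,2],M[0,2])))
E
```

```text
0.1 [156.58725392 526.98292411 204.92795156] [ 1.22  0.3   1.52 -0.    1.32 -0.07]
[ 1.48312976e-02 -1.50047519e+01 -1.64205222e+01] 73.44888875036116$[0]: bad value
```

```bash
python3 -m jog '[{"grip":1,"tx":0,"ty":-0.4,"tz":-0.44,"turn":0},{"grip":1,"tx":0,"ty":-1.1,"tz":-1.2,"turn":-0.4},{"grip":1,"tx":0,"ty":-1.8,"tz":-1.96,"turn":-0.8},{"grip":1,"tx":0,"ty":-2.5,"tz":-2.73,"turn":-1.2},{"grip":1,"tx":0,"ty":-3.2,"tz":-3.5,"turn":-1.6},{"grip":1,"tx":0,"ty":-3.9,"tz":-4.26,"turn":-2.0},{"grip":1,"tx":0,"ty":-4.6,"tz":-5.03,"turn":-2.4},{"grip":1,"tx":0,"ty":-5.3,"tz":-5.8,"turn":-2.8},{"grip":1,"tx":0,"ty":-6.0,"tz":-6.56,"turn":-3.2},{"grip":1,"tx":0,"ty":-6.7,"tz":-7.32,"turn":-3.6},{"grip":1,"tx":0,"ty":-7.2,"tz":-7.87,"turn":-3.67},{"grip":1,"tx":0,"ty":-7.5,"tz":-8.2,"turn":-3.67}]'
cat > goal.py <<'E'
from h import *
import sys
s=manip.read_state();M=R.from_euler('xyz',s['eef_rot']).as_matrix();print(s['clock'],s['eef_pos'].round(1),s['joints'].round(2),s['wrist_force'].round(1),s['finger_gap'])
a=np.degrees(np.arctan2(M[1,2],M[0,2]));print('zhead',a)
t=np.array(eval(sys.argv[1]),float);print('shift',M.T@(t-s['eef_pos'])/40,'turn',(a-95.5)/6)
E
python3 goal.py 544.8,-273.6,205
```

```text
clock: 1.1
eef_pos: [351.5, 124.8, 205.4]
eef_rot: [-2.717, 1.57, -1.053]
wrist_force: [0.8, -0.2, 0.6]
finger_gap: 94.1
1.1 [351.5 124.8 205.4] [ 0.24 -0.11  1.97 -0.    1.28 -1.42] [ 0.8 -0.2  0.6] 94.12124252037313
zhead 95.38778405482275
shift [  0.01473969  -3.87568046 -10.36940973] turn -0.01870265752954244
```

```bash
python3 -m jog '[{"grip":1,"tx":0,"ty":-0.2,"tz":-0.5,"turn":0},{"grip":1,"tx":0,"ty":-0.55,"tz":-1.45,"turn":0},{"grip":1,"tx":0,"ty":-0.9,"tz":-2.4,"turn":0},{"grip":1,"tx":0,"ty":-1.26,"tz":-3.37,"turn":0},{"grip":1,"tx":0,"ty":-1.62,"tz":-4.34,"turn":0},{"grip":1,"tx":0,"ty":-1.98,"tz":-5.3,"turn":0},{"grip":1,"tx":0,"ty":-2.34,"tz":-6.27,"turn":0},{"grip":1,"tx":0,"ty":-2.7,"tz":-7.24,"turn":0},{"grip":1,"tx":0,"ty":-3.06,"tz":-8.2,"turn":0},{"grip":1,"tx":0,"ty":-3.42,"tz":-9.15,"turn":0},{"grip":1,"tx":0,"ty":-3.7,"tz":-9.9,"turn":0},{"grip":1,"tx":0,"ty":-3.88,"tz":-10.37,"turn":0}]'
python3 goal.py 544.8,-273.6,89
python3 - <<'E'
from h import *
c=snap('wrist','w1.png');print(c['eye'],c['attitude'])
E
```

```text
clock: 2.1
eef_pos: [545.2, -273.6, 204.4]
eef_rot: [1.161, 1.57, 2.825]
wrist_force: [-0.1, -0.1, -0.6]
finger_gap: 94.2
2.1 [ 545.2 -273.6  204.4] [-0.53  0.44  1.34 -0.    1.37 -2.19] [-0.1 -0.1 -0.6] 94.23868862240737
zhead 95.37660503455264
shift [2.88564998e+00 7.62260498e-03 1.66671212e-04] turn -0.020565827574560085
[ 461.14642419 -281.35440248  383.10820192] [-2.88650431e-01 -1.24290052e-04  1.66513422e+00]
```

View pics/w1.png

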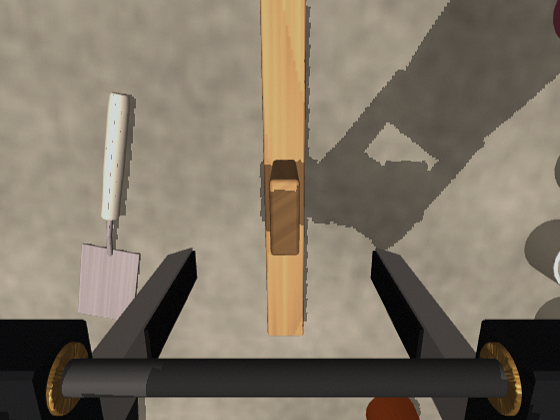

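Wrist view: the handle is at (285,218), midway between the fingertips at (195,250) and (372,250). The bar lies square in the jaws, and the spatula at (110,280) is clear. Next I descend and grip.

```bash
python3 -m jog '[{"grip":1,"tx":0.5,"ty":0,"tz":0,"turn":0},{"grip":1,"tx":1.3,"ty":0,"tz":0,"turn":0},{"grip":1,"tx":2.1,"ty":0,"tz":0,"turn":0},{"grip":1,"tx":2.7,"ty":0,"tz":0,"turn":0},{"grip":1,"tx":2.87,"ty":0,"tz":0,"turn":0},{"grip":1,"tx":2.87,"ty":0,"tz":0,"turn":0},{"grip":0,"tx":2.87,"ty":0,"tz":0,"turn":0},{"grip":0,"tx":2.87,"ty":0,"tz":0,"turn":0},{"grip":0,"tx":2.87,"ty":0,"tz":0,"turn":0},{"grip":0,"tx":2.87,"ty":0,"tz":0,"turn":0},{"grip":0,"tx":2.87,"ty":0,"tz":0,"turn":0},{"grip":0,"tx":2.87,"ty":0,"tz":0,"turn":0}]' 50
python3 -m jog '[{"grip":0,"tx":0,"ty":0,"tz":0,"turn":0},{"grip":0,"tx":0,"ty":0,"tz":0,"turn":0},{"grip":0,"tx":0,"ty":0,"tz":0,"turn":0},{"grip":0,"tx":0,"ty":0,"tz":0,"turn":0}]' 50
python3 goal.py 544.8,-273.6,93
```

```text
clock: 3.15
eef_pos: [545.0, -270.8, 91.1]
eef_rot: [-2.148, 1.57, -0.482]
wrist_force: [0.2, 0.8, 0.1]
finger_gap: 57.4
clock: 3.48
eef_pos: [544.8, -270.8, 90.6]
eef_rot: [1.04, 1.571, 2.706]
wrist_force: [-0.6, -0.0, 0.1]
finger_gap: 30.8
3.4833 [ 544.8 -270.8   90.6] [-0.52  0.54  1.46 -0.    1.14 -2.19] [-0.6 -0.   0.1] 30.755312894547476
zhead 95.46824189315602
shift [-0.05928692  0.00759622 -0.0702419 ] turn -0.005293017807330121
```

```bash
python3 -m jog '[{"grip":0,"tx":0,"ty":0,"tz":0,"turn":0},{"grip":0,"tx":0,"ty":0,"tz":0,"turn":0},{"grip":0,"tx":0,"ty":0,"tz":0,"turn":0},{"grip":0,"tx":0,"ty":0,"tz":0,"turn":0},{"grip":0,"tx":0,"ty":0,"tz":0,"turn":0},{"grip":0,"tx":0,"ty":0,"tz":0,"turn":0},{"grip":0,"tx":-0.2,"ty":0,"tz":0,"turn":0},{"grip":0,"tx":-0.3,"ty":0,"tz":0,"turn":0},{"grip":0,"tx":-0.3,"ty":0,"tz":0,"turn":0}]' 50
python3 goal.py 599.1,-36.1,95
```

```text
clock: 4.23
eef_pos: [545.3, -271.0, 104.0]
eef_rot: [-2.187, 1.569, -0.521]
wrist_force: [0.6, -0.7, -3.8]
finger_gap: 21.6
4.2333 [ 545.3 -271.   104. ] [-0.52  0.52  1.45  0.    1.16 -2.19] [ 0.6 -0.7 -3.8] 21.568444600011482
zhead 95.47203824118849
shift [ 0.22183589 -1.89839794  5.71727206] turn -0.004660293135252402
```

```bash
python3 -m jog '[{"grip":0,"tx":0,"ty":-0.1,"tz":0.2,"turn":0},{"grip":0,"tx":0,"ty":-0.3,"tz":0.7,"turn":0},{"grip":0,"tx":0,"ty":-0.5,"tz":1.3,"turn":0},{"grip":0,"tx":0,"ty":-0.7,"tz":2,"turn":0},{"grip":0,"tx":0,"ty":-0.9,"tz":2.7,"turn":0},{"grip":0,"tx":0,"ty":-1.1,"tz":3.4,"turn":0},{"grip":0,"tx":0,"ty":-1.3,"tz":4.1,"turn":0},{"grip":0,"tx":0,"ty":-1.5,"tz":4.8,"turn":0},{"grip":0,"tx":0.1,"ty":-1.7,"tz":5.3,"turn":0},{"grip":0,"tx":0.2,"ty":-1.85,"tz":5.6,"turn":0},{"grip":0,"tx":0.24,"ty":-1.9,"tz":5.7,"turn":0},{"grip":0,"tx":0.24,"ty":-1.9,"tz":5.7,"turn":0}]' 50
python3 goal.py 586.4,96.3,94
python3 - <<'E'
from h import *
snap('top','top2.png')
a=cv2.imread('pics/top2.png')[130:300,180:380];cv2.imwrite('pics/c2.png',cv2.resize(a,None,fx=3.5,fy=3.5,interpolation=cv2.INTER_CUBIC))
E
```

```text
clock: 5.23
eef_pos: [598.7, -35.9, 92.3]
eef_rot: [1.404, 1.57, 3.071]
wrist_force: [-0.3, -0.2, -3.4]
finger_gap: 21.8
5.2333 [598.7 -35.9  92.3] [-0.12  0.52  1.49 -0.    1.14 -1.79] [-0.3 -0.2 -3.4] 21.77844052410449
zhead 95.53824155639599
shift [-0.04254276 -0.01391192  3.31869229] turn 0.00637359273266469
```

View pics/c2.png

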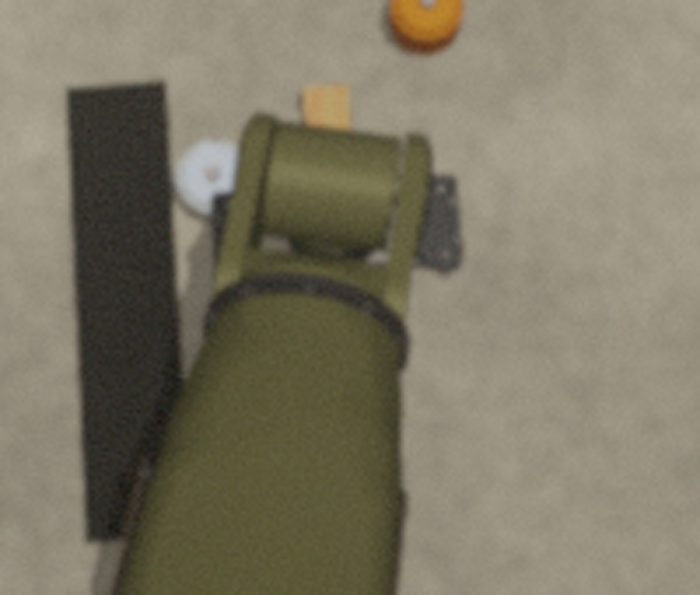

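The top view after the carry shows the arm hiding most of the bar. Its far end is at (326,87) and the far crock, untouched, is at (212,172). Next I push slowly, stopping short for a check.

```bash
python3 -m jog '[{"grip":0,"tx":-0.05,"ty":0,"tz":0.1,"turn":0},{"grip":0,"tx":-0.05,"ty":0,"tz":0.25,"turn":0},{"grip":0,"tx":-0.05,"ty":0,"tz":0.4,"turn":0},{"grip":0,"tx":-0.05,"ty":0,"tz":0.55,"turn":0},{"grip":0,"tx":-0.05,"ty":0,"tz":0.7,"turn":0},{"grip":0,"tx":-0.05,"ty":0,"tz":0.85,"turn":0},{"grip":0,"tx":-0.05,"ty":0,"tz":1.0,"turn":0},{"grip":0,"tx":-0.05,"ty":0,"tz":1.15,"turn":0},{"grip":0,"tx":-0.05,"ty":0,"tz":1.3,"turn":0},{"grip":0,"tx":-0.05,"ty":0,"tz":1.45,"turn":0},{"grip":0,"tx":-0.05,"ty":0,"tz":1.55,"turn":0},{"grip":0,"tx":-0.05,"ty":0,"tz":1.6,"turn":0}]' 50
python3 -m jog '[{"grip":0,"tx":0,"ty":0,"tz":0.1,"turn":0},{"grip":0,"tx":0,"ty":0,"tz":0.25,"turn":0},{"grip":0,"tx":0,"ty":0,"tz":0.4,"turn":0},{"grip":0,"tx":0,"ty":0,"tz":0.55,"turn":0},{"grip":0,"tx":0,"ty":0,"tz":0.7,"turn":0},{"grip":0,"tx":0,"ty":0,"tz":0.85,"turn":0},{"grip":0,"tx":0,"ty":0,"tz":1.0,"turn":0},{"grip":0,"tx":0,"ty":0,"tz":1.15,"turn":0},{"grip":0,"tx":0,"ty":0,"tz":1.28,"turn":0},{"grip":0,"tx":0,"ty":0,"tz":1.36,"turn":0},{"grip":0,"tx":0,"ty":0,"tz":1.4,"turn":0},{"grip":0,"tx":0,"ty":0,"tz":1.4,"turn":0}]' 50
python3 goal.py 586.4,96.3,94
python3 - <<'E'
from h import *
c=snap('scene','s2.png');snap('wrist','w2.png');snap('top','top3.png')
a=c['image'][150:300,250:450,::-1];cv2.imwrite('pics/c3.png',cv2.resize(a,None,fx=4,fy=4,interpolation=cv2.INTER_CUBIC))
E
```

```text
clock: 6.28
eef_pos: [592.7, 27.6, 95.2]
eef_rot: [-2.851, 1.57, -1.184]
wrist_force: [0.9, -7.4, -0.7]
finger_gap: 21.6
clock: 7.28
eef_pos: [587.3, 83.2, 95.1]
eef_rot: [-0.303, 1.571, 1.363]
wrist_force: [1.0, -3.4, -2.3]
finger_gap: 21.8
7.2833 [587.3  83.2  95.1] [ 0.08  0.5   1.51  0.    1.13 -1.59] [ 1.  -3.4 -2.3] 21.83084843199124
zhead 95.48346191524602
shift [ 0.02723986 -0.00914941  0.32767335] turn -0.0027563474589958523
```

View pics/c3.png

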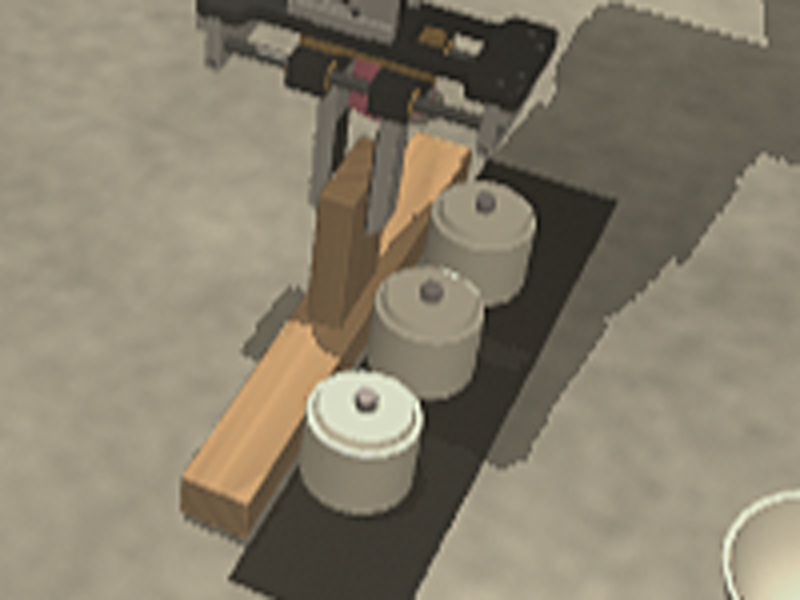

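Scene crop: all three crocks are upright against the bar on the mat. Knobs are at (486,202), (431,291) and (367,399), and lid centres at about (484,216), (430,305) and (364,413).

Run:
```python
from h import *
c=load('s2.png');mc=np.array([576.44,147.56]);a=np.radians(5.5);d=np.array([np.cos(a),np.sin(a)]);n=np.array([-d[1],d[0]])
def f(u,v,z):
    P=w(c,u,v,z)[:2]-mc;return np.round([P@d,P@n],1)
g=lambda u,v,z:f((u+.5)/4-.5+250,(v+.5)/4-.5+150,z)
for q in((486,202),(431,291),(367,399)):print('knob',g(*q,57))
for q in((484,216),(430,305),(364,413)):print('lid',g(*q,48))
print('mat',g(617,203,1),g(490,160,1),g(232,577,1),g(412,600,1))
print('bar far end top',g(181,484,30),g(250,505,30))
print('mat scene1',[f(*q,1) for q in((373,191),(404,201),(347,310),(309,295))])
```

```text
knob [-90.8 -12. ]
knob [ -0.6 -12.6]
knob [ 95.7 -11.9]
lid [-88.4 -11.1]
lid [  1.3 -11.3]
lid [ 97.8 -11.8]
mat [-198.3   47.9] [-199.9  -40.3] [197.1 -40.1] [165.1  48.4]
bar far end top [176.1 -82. ] [171.3 -43.7]
mat scene1 [array([-195.5,  -36.3]), array([-196. ,   48.9]), array([194.9,  47.9]), array([198.4, -36.3])]
```

In the scene camera's own frame the crocks are 16 mm short of the middle line, and by TCP plus the top camera 13 mm short. I push 14.5 mm more.

```bash
python3 -m jog '[{"grip":0,"tx":0,"ty":0,"tz":0.06,"turn":0},{"grip":0,"tx":0,"ty":0,"tz":0.14,"turn":0},{"grip":0,"tx":0,"ty":0,"tz":0.22,"turn":0},{"grip":0,"tx":0,"ty":0,"tz":0.29,"turn":0},{"grip":0,"tx":0,"ty":0,"tz":0.34,"turn":0},{"grip":0,"tx":0,"ty":0,"tz":0.37,"turn":0},{"grip":0,"tx":0,"ty":0,"tz":0.37,"turn":0},{"grip":0,"tx":0,"ty":0,"tz":0.37,"turn":0},{"grip":0,"tx":0,"ty":0,"tz":0.37,"turn":0}]' 50
python3 goal.py 586.4,96.3,94
python3 - <<'E'
from h import *
c=snap('scene','s3.png')
a=c['image'][150:300,250:450,::-1];cv2.imwrite('pics/c4.png',cv2.resize(a,None,fx=4,fy=4,interpolation=cv2.INTER_CUBIC))
E
```

```text
clock: 8.18
eef_pos: [585.8, 97.8, 94.9]
eef_rot: [0.474, 1.57, 2.14]
wrist_force: [-0.3, -1.7, -3.9]
finger_gap: 21.9
8.1833 [585.8  97.8  94.9] [ 0.1   0.5   1.5   0.    1.13 -1.56] [-0.3 -1.7 -3.9] 21.88588181553112
zhead 95.47017689463686
shift [ 0.02333548 -0.01132264 -0.03957445] turn -0.00497051756052258
```

View pics/c4.png

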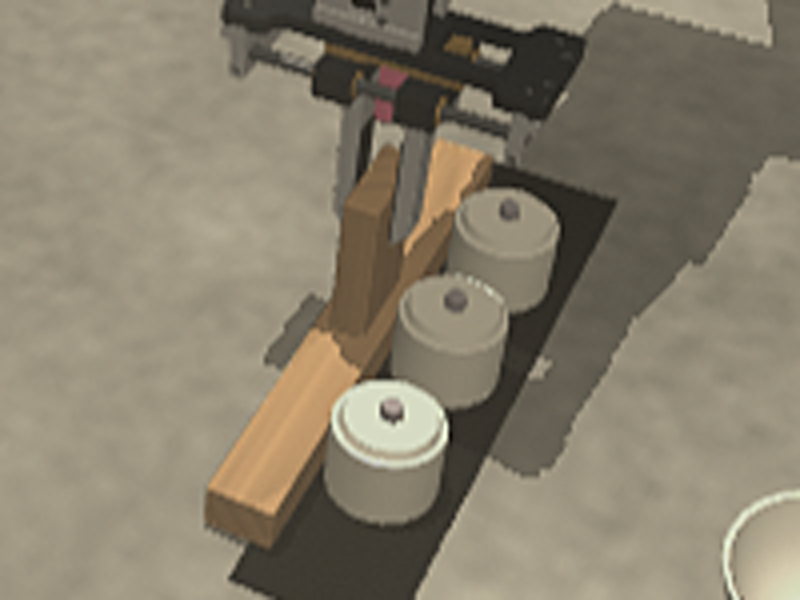

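The crocks moved evenly with the bar; knobs are now at (509,210), (456,300) and (391,409), and all are upright. I'll retreat, set the bar down, release and rise.

```bash
python3 -m jog '[{"grip":0,"tx":0,"ty":0,"tz":-0.1,"turn":0},{"grip":0,"tx":0,"ty":0,"tz":-0.3,"turn":0},{"grip":0,"tx":0,"ty":0,"tz":-0.6,"turn":0},{"grip":0,"tx":0,"ty":0,"tz":-0.9,"turn":0},{"grip":0,"tx":0,"ty":0,"tz":-1.2,"turn":0},{"grip":0,"tx":0,"ty":0,"tz":-1.45,"turn":0},{"grip":0,"tx":0,"ty":0,"tz":-1.6,"turn":0},{"grip":0,"tx":0,"ty":0,"tz":-1.6,"turn":0},{"grip":0,"tx":0.05,"ty":0,"tz":-1.6,"turn":0},{"grip":0,"tx":0.1,"ty":0,"tz":-1.6,"turn":0},{"grip":0,"tx":0.1,"ty":0,"tz":-1.6,"turn":0},{"grip":0,"tx":0.1,"ty":0,"tz":-1.6,"turn":0}]' 50
python3 goal.py 586.4,96.3,94
```

```text
clock: 9.23
eef_pos: [591.9, 34.4, 90.9]
eef_rot: [1.308, 1.57, 2.975]
wrist_force: [-0.9, 0.6, -3.8]
finger_gap: 21.9
9.2333 [591.9  34.4  90.9] [-0.    0.51  1.51  0.    1.12 -1.67] [-0.9  0.6 -3.8] 21.894128147120032
zhead 95.50816026773899
shift [-0.07848224 -0.01205248  1.55292796] turn 0.0013600446231644507
```

Still fully hanging (-3.8 N), so I lower in small steps to contact.

```bash
python3 -m jog '[{"grip":0,"tx":0.025,"ty":0,"tz":0,"turn":0},{"grip":0,"tx":0.025,"ty":0,"tz":0,"turn":0},{"grip":0,"tx":0.025,"ty":0,"tz":0,"turn":0}]' 50
python3 -m jog '[{"grip":0,"tx":0.025,"ty":0,"tz":0,"turn":0},{"grip":0,"tx":0.025,"ty":0,"tz":0,"turn":0},{"grip":0,"tx":0.025,"ty":0,"tz":0,"turn":0}]' 50
```

```text
clock: 9.48
eef_pos: [592.1, 34.2, 90.5]
eef_rot: [-1.183, 1.57, 0.484]
wrist_force: [-1.8, 0.6, 2.7]
finger_gap: 21.6
clock: 9.73
eef_pos: [592.2, 34.2, 90.5]
eef_rot: [-1.34, 1.57, 0.327]
wrist_force: [-8.2, 0.6, 13.3]
finger_gap: 21.5
```

It is on the counter (a light 13 N press). I ease up 1 mm, open and rise.

```bash
python3 -m jog '[{"grip":0,"tx":-0.03,"ty":0,"tz":0,"turn":0},{"grip":0,"tx":-0.03,"ty":0,"tz":0,"turn":0},{"grip":0.6,"tx":-0.03,"ty":0,"tz":0,"turn":0},{"grip":0.6,"tx":-0.03,"ty":0,"tz":0,"turn":0},{"grip":0.6,"tx":-0.03,"ty":0,"tz":0,"turn":0},{"grip":0.6,"tx":-0.03,"ty":0,"tz":0,"turn":0},{"grip":0.6,"tx":-0.03,"ty":0,"tz":0,"turn":0},{"grip":0.6,"tx":-0.03,"ty":0,"tz":0,"turn":0},{"grip":0.6,"tx":-0.03,"ty":0,"tz":0,"turn":0},{"grip":0.6,"tx":-0.03,"ty":0,"tz":0,"turn":0}]'
python3 -m jog '[{"grip":0.6,"tx":-0.2,"ty":0,"tz":0,"turn":0},{"grip":0.6,"tx":-0.6,"ty":0,"tz":0,"turn":0},{"grip":0.6,"tx":-1.2,"ty":0,"tz":0,"turn":0},{"grip":0.6,"tx":-1.9,"ty":0,"tz":0,"turn":0},{"grip":0.6,"tx":-2.6,"ty":0,"tz":0,"turn":0},{"grip":0.6,"tx":-3.1,"ty":0,"tz":0,"turn":0},{"grip":0.6,"tx":-3.5,"ty":0,"tz":-0.4,"turn":0},{"grip":0.6,"tx":-3.7,"ty":0,"tz":-1.2,"turn":0},{"grip":0.6,"tx":-3.7,"ty":0,"tz":-2.1,"turn":0},{"grip":0.6,"tx":-3.7,"ty":0,"tz":-3,"turn":0},{"grip":0.6,"tx":-3.7,"ty":0,"tz":-3.9,"turn":0},{"grip":0.6,"tx":-3.7,"ty":0,"tz":-4.8,"turn":0}]'
python3 -m jog '[{"grip":0.6,"tx":0,"ty":0,"tz":-0.9,"turn":0},{"grip":0.6,"tx":0,"ty":0,"tz":-1.8,"turn":0},{"grip":0.6,"tx":0,"ty":0,"tz":-2.5,"turn":0},{"grip":0.6,"tx":0,"ty":0,"tz":-2.8,"turn":0},{"grip":0.6,"tx":0,"ty":0,"tz":-2.8,"turn":0},{"grip":0.6,"tx":0,"ty":0,"tz":-2.8,"turn":0}]'
python3 - <<'E'
from h import *
snap('top','top4.png');snap('scene','s4.png')
a=cv2.imread('pics/top4.png')[148:300,190:385];cv2.imwrite('pics/c5.png',cv2.resize(a,None,fx=3.9,fy=3.9,interpolation=cv2.INTER_CUBIC))
E
```

```text
clock: 10.57
eef_pos: [592.0, 33.9, 90.2]
eef_rot: [-0.591, 1.571, 1.076]
wrist_force: [0.5, -0.2, -0.0]
finger_gap: 56.3
clock: 11.57
eef_pos: [610.2, -158.9, 239.1]
eef_rot: [-1.977, 1.57, -0.311]
wrist_force: [0.8, 0.5, -0.3]
finger_gap: 56.5
clock: 12.07
eef_pos: [621.0, -268.1, 238.4]
eef_rot: [0.022, 1.57, 1.688]
wrist_force: [0.8, 1.2, 0.2]
finger_gap: 56.6
```

View pics/c5.png

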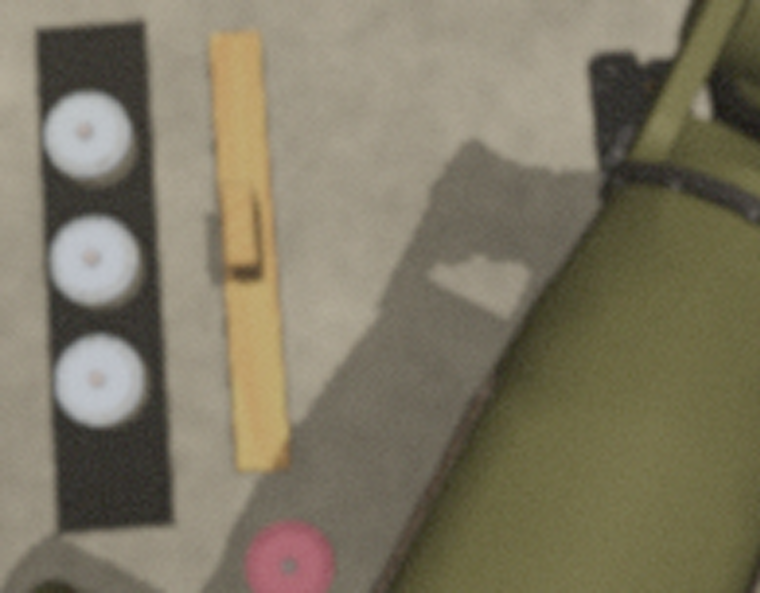

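View pics/s4.png

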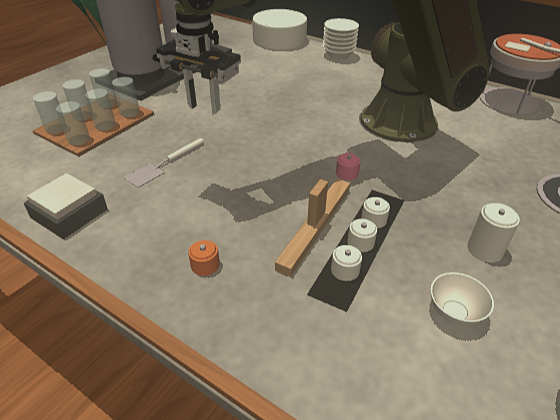

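The final top crop has lid centres at (88,136), (96,261) and (100,380). The bar stands flat and free, and the spatula, bowl and jar are at their first pixels.

Run:
```python
from h import *
mc=np.array([576.44,147.56]);a=np.radians(5.5);d=np.array([np.cos(a),np.sin(a)]);n=np.array([-d[1],d[0]])
c=load('top4.png');k=load('s4.png')
f=lambda P:np.round([(P[:2]-mc)@d,(P[:2]-mc)@n],1)
for q in((88,136),(96,261),(100,380)):print('top',f(w(c,(q[0]+.5)/3.9+189.5,(q[1]+.5)/3.9+147.5,48)))
for q in((376,200),(363.5,223.5),(348.5,250.5)):print('scene knob',f(w(k,*q,60)), 'mat mid there ~+4..6')
```

```text
top [95.6 -1. ]
top [-0.9 -2.4]
top [-90.  -1.]
scene knob [-93.5  -1. ] mat mid there ~+4..6
scene knob [-0.7  1.8] mat mid there ~+4..6
scene knob [94.1  3.5] mat mid there ~+4..6
```

Every reading puts the crocks well inside 13 mm, so I hand in.

```bash
python3 -c "
from cell import manip
print(manip.sign_off())"
```

```text
the job is handed in; nothing more can be done
None
```

I gripped the bar by its handle and pushed the three white crocks in one slow sweep onto the mat. I then backed the bar off about 63 mm, set it on the counter, released it and moved the arm clear. I handed in at about 12 s on the robot clock, and the hand-in gave no verdict.

- **Crock positions:** the top camera puts the crocks 1.0 to 2.4 mm off the mat's middle line, at about -90, -1 and +96 mm along it.
- **Camera disagreement:** the scene camera sees the mat's own middle line 4 to 6 mm farther to +y than the top camera does. Read in its own frame, it puts the crocks about 1 to 7 mm short of the line, still inside the 13 mm limit.
- **Other checks:** in the last pictures the crocks are upright and the bar stands flat and free. The jar, bowl, spatula and both look-alikes appear unmoved.
- **Forces:** I saw at most about 15 N at the wrist, when setting the bar down.

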